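Tip a splint plate out from under the tray cover

ROBOT

A 6-joint arm with a two-finger parallel gripper is mounted at the origin on the work surface. World frame = base frame: x ahead of the robot, y to its left, z up, the work surface at z = 0. Lengths are in m, angles in rad, forces in N, time in s.
With the tool pointing down it reaches from about 0.225 to 0.875 m from the base axis. Payload 3.4 kg.
Tool frame: the origin (TCP) lies on the centre line of the jaws, within the pads' length; the fingertips stand 17 mm ahead of it and the grasp point (between the pads) lies 2 mm behind it (nose_length is the distance from the TCP to the fingertips, in m); z points along the fingers, y is the line along which they close (so a half turn about z gives the same grasp; the last joint's range is limited). The gripper opens to 85 mm and grips with 20 to 120 N. Pads are 22 mm wide; open, the fingers measure 114 mm over their backs; the gripper's body (76 mm by 85 mm) begins 54 mm behind the grasp point. The pads swing forward as they close: fully open they stand 13 mm farther back than shut.
Start: joints at [-1.28, 0.276, 1.505, -0, 1.361, -0.121], TCP at [0.23, -0.527, 0.248] pointing down, gripper open.
Joint ranges: [-2.89, 2.89], [-0.75, 2.08], [0.22, 2.7], [-1.18, 4.32], [0.11, 2.71], [-2.7, 2.7]. Speed limits (rad/s): [2.57, 2.57, 3.14, 3.14, 3.14, 3.14].

INTERFACE

Orientations are given as a unit quaternion [w, x, y, z].
In Python, from rig import get_state, get_image, sign_off, find_in, place_of, nose_length gives the robot as it stands.
- The arm moves only by the tool apply_moves, never from a script. Its argument "deltas" is one flat list of numbers, 5 for each row, row after row: the finger opening in mm, from 0 to 85.4, then the shift along the tool's x, y, z in mm, then the turn about the tool's z in degrees. A call has 1 to 12 rows; each row is the pose to reach, as a shift and turn from the pose commanded when the call began, along the tool's axes at that moment; what a row does not reach only later rows make up. A row lasts 1/12 s, in which the tool goes at most 41.7 mm and 7.16 degrees, less where a joint would pass 70% of its speed; a pose out of reach is approached as far as the arm can. A call with a gripper value outside its range is refused whole. The fingers move at their own pace and stop on an object; "squeeze" is the grip in N (left out, the last holds). Time passes only in rows, so rows that repeat a pose let the fingers close. It gives the time, the measured TCP pose, the force, the opening and the grip force at its end, in the units of the state.
- get_state(): the state, without advancing time (a new reading comes with each control period).
- get_image(name): name is "scene" or "top" or "wrist"; returns a dict with "frame" (384x512x3 uint8, red, green, blue), "K" (3x3 intrinsics, pixels), "position" and "orientation" of the camera in the world. Camera axes: x right, y down, z forward; pixel columns grow to the right and rows downward; lengths in m; the calibration is good to about 2 mm. A picture is of the moment at which its call begins. There is no depth.
- sign_off(): hands the job in; it is judged then, once.
Trained networks look in a picture, given as the dict that the camera call returned (one of the last four; its "shot" number tells which), for a name from the list of things; names that differ only in an ending like _2 or _b are one class to them, and where a whole thing is asked for, a point or a joint stands for the part that bears it (a point fixed in the world has none). Each returns a list of dicts, best first, with "score" (0 to 1); they miss things now and then, are a little off and sometimes report something else, mostly with a low value. They report only what shows in the picture. A call takes as long as a camera call. They do not tell look-alikes from the thing itself.
- find_in(query, picture): "point" ([column, row] in pixels, amid what is visible of it).
- place_of(query, picture): "point" ([column, row] in pixels: a listed point, or the origin of a listed thing).
The state is a dict: "clock": time; "qpos": joint angles; "qd": joint speeds; "effort": joint torques, N m; "position": TCP position; "ee_rot": TCP orientation; "contact_force": force on the tool from outside, world axes, zero at the start; "moment": the same for the moment, N m; "width": finger opening in m; "gripper_force": force on a finger pad.
Only numpy, scipy, OpenCV 4.12 (cv2) and the standard library are available. Lean on these libraries where they do the work, as an engineer would, in place of code of your own. Each camera call takes 0.05 s, during which the arm holds its last target. There are 200 camera calls.

TASK

The orange splint plate has slipped under the clear cover of the steel instrument tray. Tip the tray, which has a bar handle on its cover, until the plate slides down to the open end, set the tray back down flat on the desk, then pick the plate out and lay it gently, flat, inside the blue frame on the white board. Leave the bottle, the can and the bowl alone, and finish with everything released.

Things in the scene. Friction and masses are not known exactly. Their poses are not given: they have to be found in the camera images.
- tray_handle (a point): Centre of the dark round bar handle on the tray's clear cover: 10 mm in diameter, 90 mm long along the tray's y, posts at both ends. It is 64 mm above the tray's underside, 36 mm above the cover's top (34 mm over a strip on it), and 105 mm along the tray's +x from the tray's centre. Same axes as the tray. The bar can turn between the fingers.
- tray_floor (a point): Centre of the inner floor of the loose steel tray, 4 mm above its underside. Outside 270 (x) by 150 mm (y), walls 4 mm thick, 24 mm high, about 0.55 kg. x points along its length to the covered, handle end; z up. A fixed clear cover, its top 28 mm and its lower face 24 mm above the underside, spans x = +2 to +135 mm; the -x half is open on top.
- tray_edge (a point): Middle of the tray's bottom edge at the open end, 135 mm along the tray's -x from its centre, at its underside; same axes as the tray. The tray tips about this edge when the handle is lifted. The polished floor is slippery: the plate slides down it at a tilt of 14 to 20 degrees; 30 degrees is ample.
- splint_mid (a point): Centre (half-way up) of the orange flat rigid plastic splint plate, 100 mm (x) by 46 mm (y) by 8 mm thick, about 50 g, loose in the tray and at first wholly under the clear cover. x along its length, z up.
- board_top (a point): Centre of the top face of the white plastic board, 170 mm (x) by 110 mm (y) by 8 mm thick, fixed to the desk; x along its length, z up. The flat painted blue frame on it is centred here, its inside measures 124 mm (x) by 70 mm (y), its line is 8 mm wide.
- antiseptic_mid (a point): Bystander: centre of the yellow bottle with the red cap, 46 mm in diameter, 115 mm tall, standing upright. Leave it.
- spray_can_mid (a point): Bystander: centre of the blue and white can, 54 mm in diameter, 140 mm tall, standing upright. Leave it.
- bowl_mid (a point): Bystander: centre of the round steel bowl, 120 mm in diameter, 40 mm tall. Leave it.
Not all that is in view belongs to the job. There is more than one size of the part that bears board_top; the job needs the largest.

How it is judged:
By the outcome, as a careful person would: the job done as asked, in the order asked, and still so for the second after the job is handed in, with the robot touching nothing.
It also fails if it takes over 67 s, if anything falls off the work surface, if the arm or the gripper's body presses on something with over 40 N, if the wrist force passes 120 N, or if a joint passes its speed limit or range.

## Working session

There is one attempt and no reset: what is moved stays moved. The work goes in short steps, Python scripts to look and compute and a tool call to move; the robot and the scene stay as the last step left them, time stands still between calls to the robot, and variables do not carry over. Pictures are saved under pics/ and viewed, at most 13 in all, crops included, and the job is handed in when it is done.

Besides the shell and the picture viewer there is one more tool, called after ">>>" as a command line: name --argument value ..., lists and objects as JSON in quotes. apply_moves: Moves the arm, as the interface text tells. Its arguments: {"type":"object","properties":{"deltas":{"type":"array"},"squeeze":{"type":"number"}},"required":["deltas"]}

```bash
mkdir -p pics; ls; cat > h.py <<'E'
import numpy as np, cv2, json
from scipy.spatial.transform import Rotation as R
from rig import *
def Rq(q): return R.from_quat([q[1],q[2],q[3],q[0]])
def ray(im,p):
    d=np.linalg.inv(im["K"])@np.array([p[0],p[1],1.]); return np.array(im["position"]),Rq(im["orientation"]).apply(d)
def atz(im,p,z):
    o,d=ray(im,p); return o+d*(z-o[2])/d[2]
def proj(im,X):
    c=Rq(im["orientation"]).inv().apply(np.atleast_2d(X)-np.array(im["position"])); u=(np.array(im["K"])@c.T).T; return u[:,:2]/u[:,2:]
def save(im,name,crop=None,s=1):
    f=im["frame"][:,:,::-1]
    if crop: f=f[crop[1]:crop[3],crop[0]:crop[2]]
    cv2.imwrite("pics/"+name,cv2.resize(f,None,fx=s,fy=s,interpolation=cv2.INTER_CUBIC))
E
python3 - <<'E'
from h import *
s=get_state();print(s["position"],s["ee_rot"],nose_length)
zs=dict(tray_handle=.064,tray_floor=.004,tray_edge=0,splint_mid=.008,board_top=.008,antiseptic_mid=.0575,spray_can_mid=.07,bowl_mid=.02)
ims=[]
for n in("top","scene"):
    im=get_image(n);print(n,np.round(im["position"],3))
    ims.append(im["frame"][:,:,::-1])
    for q,z in zs.items():
        for r in place_of(q,im)[:4]: print(q,np.round(r["point"]),round(r["score"],2),np.round(atz(im,r["point"],z),3))
    save(im,n+"0.png",None,1.5)
E
```

```text
pics
[ 0.2299813  -0.52646506  0.24746275] [-8.99143036e-04  9.78881982e-01  2.04424194e-01 -7.56362421e-05] 0.017
top [0.53  0.015 1.414]
tray_handle [293. 231.] 0.68 [ 0.518 -0.124  0.064]
tray_floor [318. 234.] 0.69 [ 0.506 -0.223  0.004]
tray_edge [354. 233.] 0.84 [ 0.504 -0.355  0.   ]
board_top [169. 226.] 0.9 [0.545 0.321 0.008]
board_top [220. 229.] 0.77 [0.529 0.135 0.008]
board_top [207. 177.] 0.7 [0.723 0.18  0.008]
antiseptic_mid [393. 205.] 0.8 [ 0.604 -0.485  0.058]
antiseptic_mid [316. 232.] 0.29 [ 0.511 -0.207  0.058]
spray_can_mid [120. 216.] 0.7 [0.582 0.478 0.07 ]
bowl_mid [262. 161.] 0.94 [ 0.775 -0.021  0.02 ]
scene [1.288 0.801 0.942]
tray_handle [274. 158.] 0.7 [ 0.518 -0.114  0.064]
tray_handle [235. 139.] 0.41 [ 0.557 -0.284  0.064]
tray_floor [256. 159.] 0.96 [ 0.519 -0.211  0.004]
tray_floor [406. 289.] 0.55 [0.546 0.473 0.004]
tray_edge [236. 137.] 0.72 [ 0.489 -0.371  0.   ]
board_top [365. 251.] 0.96 [0.538 0.322 0.008]
board_top [319. 212.] 0.91 [0.532 0.127 0.008]
board_top [275. 248.] 0.55 [0.732 0.164 0.008]
antiseptic_mid [197. 121.] 0.69 [ 0.597 -0.474  0.057]
spray_can_mid [405. 286.] 0.93 [0.595 0.489 0.07 ]
spray_can_mid [220. 216.] 0.58 [0.817 0.018 0.07 ]
bowl_mid [220. 217.] 0.92 [ 0.792 -0.023  0.02 ]
bowl_mid [195. 123.] 0.38 [ 0.58  -0.521  0.02 ]
```

View pics/top0.png

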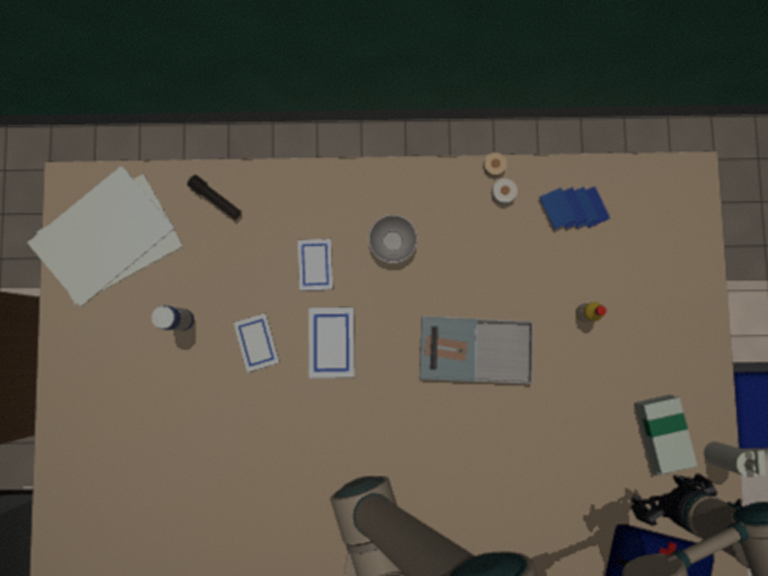

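```bash
python3 - <<'E'
from h import *
im=get_image("top")
save(im,"top1.png",(130,130,430,280),2.6)
f=im["frame"]; hsv=cv2.cvtColor(f,cv2.COLOR_RGB2HSV)
# blue frame outlines
m=cv2.inRange(hsv,(100,110,60),(130,255,255))
cs,_=cv2.findContours(m,cv2.RETR_EXTERNAL,cv2.CHAIN_APPROX_NONE)
for c in cs:
    if cv2.contourArea(c)<150: continue
    P=np.array([atz(im,p[0],.008)[:2] for p in c],np.float32)*1000
    print("blue",np.round(c.mean((0,1))),np.round(cv2.minAreaRect(P)[0]),np.round(cv2.minAreaRect(P)[1]),cv2.minAreaRect(P)[2])
m=cv2.inRange(hsv,(5,120,90),(22,255,255))
cs,_=cv2.findContours(m,cv2.RETR_EXTERNAL,cv2.CHAIN_APPROX_NONE)
for c in cs:
    if cv2.contourArea(c)<40: continue
    P=np.array([atz(im,p[0],.012)[:2] for p in c],np.float32)*1000
    print("orange",np.round(c.mean((0,1))),np.round(cv2.minAreaRect(P)[0]),np.round(cv2.minAreaRect(P)[1]),cv2.minAreaRect(P)[2])
E
```

```text
blue [502. 273.] [ 348. -885.] [ 78. 172.] 88.80726623535156
blue [383. 138.] [ 857. -476.] [115. 137.] 21.384033203125
```

View pics/top1.png

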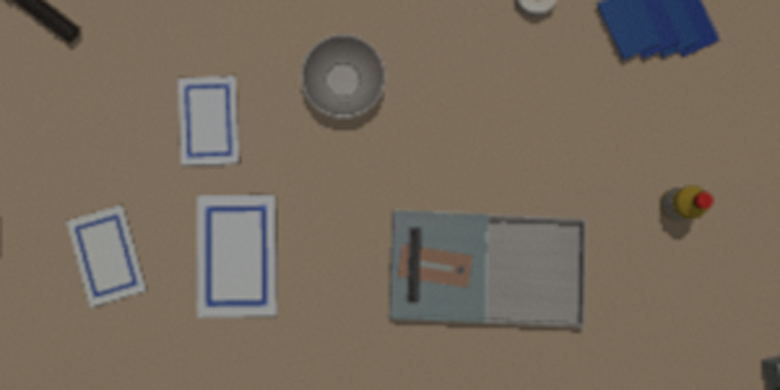

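The pictures show three boards, at top pixels (169,226), (207,177) and (220,229). The one at (220,229) is clearly the largest in the enlarged crop, so it is the target. The tray is centred near (318,234), with its open end to the right (world −y) and its bar at about (289,232). The plate is under the cover.

```bash
cat >> h.py <<'E'
def to(p,ydir=None):
    "print tool-axis shift (mm) and turn (deg) to world p, with tool y along world heading ydir (deg, mod 180)"
    s=get_state(); r=Rq(s["ee_rot"]); d=r.inv().apply(np.array(p)-s["position"])*1000
    t=0
    if ydir is not None:
        y=r.apply([0,1,0]); a=np.degrees(np.arctan2(y[1],y[0])); t=-((ydir-a+90)%180-90)
    print("delta",np.round(d,1),"turn",np.round(t,1))
E
python3 -c "
from h import *
to([.516,-.121,.2],87)"
```

```text
delta [ 424.4 -257.6   48.3] turn 26.6
```

>>> apply_moves --deltas '[40,35,-21,4,2,40,70,-42,8,5,40,106,-64,12,7,40,141,-86,16,9,40,177,-107,20,12,40,212,-129,24,14,40,247,-150,28,16,40,283,-172,32,18,40,318,-193,36,20,40,354,-215,40,22,40,389,-236,44,25,40,424,-258,48,26.6]' --squeeze 60

```text
clock: 1.95
position: [0.5165, -0.119, 0.2004]
ee_rot: [0.0, 1.0, -0.027, 0.0]
contact_force: [-0.2, -0.6, 0.1]
width: 0.0401
gripper_force: 0.0
```

>>> apply_moves --deltas '[40,0,0,0,0,40,0,0,0,0,40,0,0,0,0]'

```text
clock: 2.2
position: [0.5152, -0.1209, 0.2002]
ee_rot: [0.0, 1.0, -0.026, -0.0]
contact_force: [-0.4, -0.6, -0.1]
width: 0.0402
gripper_force: 0.0
```

```bash
python3 - <<'E'
from h import *
s=get_state();print(s["position"],s["ee_rot"],s["width"],s["contact_force"])
im=get_image("wrist");print(im["position"])
for q,z in dict(tray_handle=.064,tray_floor=.004,splint_mid=.008).items():
    for r in place_of(q,im)[:2]: print(q,np.round(r["point"]),round(r["score"],2),np.round(atz(im,r["point"],z),4))
save(im,"w1.png",None,1.4)
t=get_image("top")
for q,z in dict(tray_handle=.064,tray_floor=.004,tray_edge=0,board_top=.008).items():
    for r in place_of(q,t)[:3]: print(q,np.round(r["point"]),round(r["score"],2),np.round(atz(t,r["point"],z),4))
f=t["frame"].astype(int)
# board outline: white
m=((f.min(2)>115)|((f[:,:,2]-f[:,:,0])>20)).astype(np.uint8); m[:, :195]=0; m[:,245:]=0; m[:200]=0;m[257:]=0
cs,_=cv2.findContours(m,cv2.RETR_EXTERNAL,cv2.CHAIN_APPROX_NONE)
for c in cs:
    if len(c)<30: continue
    P=np.array([atz(t,p[0],.008)[:2] for p in c],np.float32)*1000; print("board",cv2.minAreaRect(P))
E
```

```text
[ 0.51519476 -0.12093945  0.20021921] [ 3.93655684e-04  9.99673814e-01 -2.55340186e-02 -3.53714065e-04] 0.040198779938520696 [-0.40304568 -0.61874558 -0.08102594]
[ 0.59284616 -0.12324837  0.32455255]
tray_handle [240. 184.] 0.9 [ 0.5151 -0.1114  0.064 ]
tray_floor [351. 164.] 0.79 [ 0.5118 -0.2163  0.004 ]
tray_handle [294. 230.] 0.85 [ 0.5201 -0.1285  0.064 ]
tray_edge [353. 231.] 0.89 [ 0.514  -0.3528  0.    ]
board_top [219. 230.] 0.77 [0.5251 0.1388 0.008 ]
board_top [169. 230.] 0.72 [0.5286 0.3223 0.008 ]
board_top [209. 176.] 0.64 [0.7239 0.1725 0.008 ]
board ((534.31298828125, 132.0563201904297), (108.88399505615234, 168.00588989257812), 89.56159210205078)
```

View pics/w1.png

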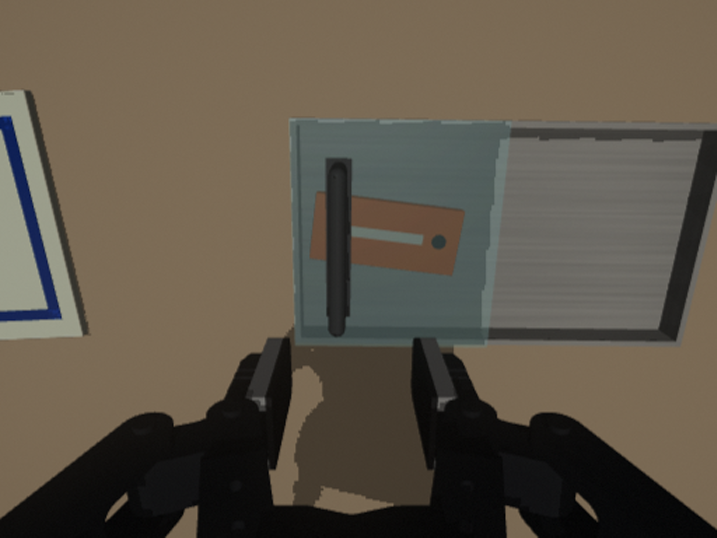

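The wrist view shows the bar running from (339,163) to (337,332) in the enlarged picture. The tray is nearly aligned with the tool, and the plate is under the cover at about (385,233).

```bash
python3 - <<'E'
from h import *
im=get_image("wrist")
a,b=[atz(im,np.array(p)/1.4,.064) for p in((339,166),(337,329))]
print(a,b,(a+b)/2,np.linalg.norm(a-b))
for p,z in(((292,120),.026),((296,343),.026),((717,125),.024),((680,344),.024)): print(p,atz(im,np.array(p)/1.4,z))
E
```

```text
[ 0.56677753 -0.11638957  0.064     ] [ 0.47110415 -0.1093256   0.064     ] [ 0.51894084 -0.11285758  0.064     ] 0.0959338097330258
(292, 120) [ 0.59150846 -0.0888485   0.026     ]
(296, 343) [ 0.44431581 -0.07816227  0.026     ]
(717, 125) [ 0.5748696  -0.34480118  0.024     ]
(680, 344) [ 0.42813336 -0.3453798   0.024     ]
```

```bash
python3 -c "
from h import *
to([.518,-.113,.062],86.4)"
```

```text
delta [  2.2  -8.5 138.4] turn 0.5
```

>>> apply_moves --deltas '[40,2,-8.5,30,0.5,40,2,-8.5,60,0.5,40,2,-8.5,90,0.5,40,2,-8.5,115,0.5,40,2,-8.5,130,0.5,40,2,-8.5,138,0.5,40,2,-8.5,138,0.5,0,2,-8.5,138,0.5,0,2,-8.5,138,0.5,0,2,-8.5,138,0.5,0,2,-8.5,138,0.5,0,2,-8.5,138,0.5]' --squeeze 50

```text
clock: 3.7
position: [0.519, -0.1129, 0.0637]
ee_rot: [0.001, 1.0, -0.031, 0.002]
contact_force: [0.5, -0.6, 4.7]
width: 0.0079
gripper_force: 49.0
```

>>> apply_moves --deltas '[0,0,0,0,0,0,0,0,0,0]'

```text
clock: 3.87
position: [0.519, -0.1129, 0.0637]
ee_rot: [0.001, 1.0, -0.031, 0.002]
contact_force: [-0.1, -0.3, 6.2]
width: 0.008
gripper_force: 49.1
```

>>> apply_moves --deltas '[0,0,1,-5,0,0,0,3,-10.4,0,0,0,4.5,-15.5,0,0,0,6.5,-20.7,0,0,0,8.5,-25.7,0,0,0,10.4,-30.8,0,0,0,12.5,-35.7,0,0,0,14.8,-40.7,0,0,0,17,-45.5,0,0,0,19.5,-50.4,0,0,0,22,-55,0,0,0,24.7,-59.9,0]'

```text
clock: 4.87
position: [0.5163, -0.1373, 0.1226]
ee_rot: [-0.0, 1.0, -0.031, -0.0]
contact_force: [0.3, 0.0, -4.5]
width: 0.0081
gripper_force: 48.5
```

```bash
python3 - <<'E'
from h import *
im=get_image("scene"); save(im,"s1.png",(150,60,400,260),3)
E
```

```text
(no output)
```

View pics/s1.png

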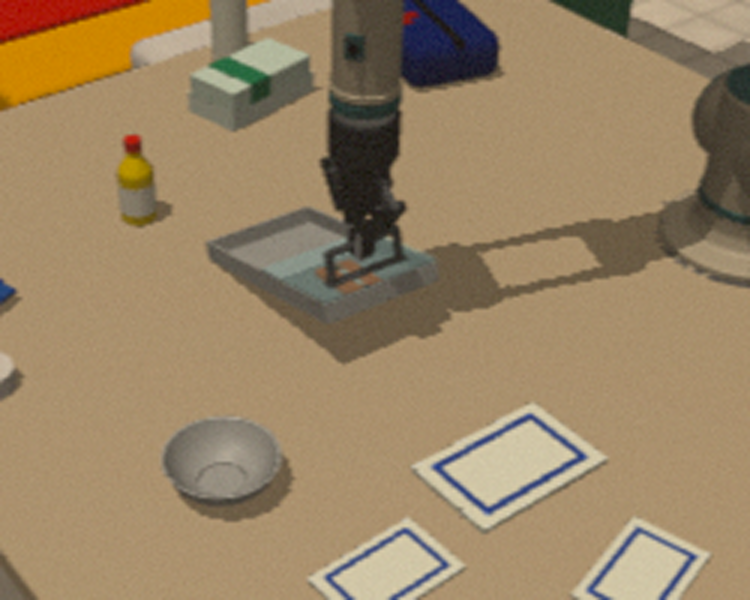

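The tray is tilted about 15° with the handle held, at crop pixel (365,255). The plate is still under the cover at (345,270). I'll tilt further.

>>> apply_moves --deltas '[0,0,2.8,-4.7,0,0,0,5.7,-9.3,0,0,0,8.6,-13.8,0,0,0,11.7,-18.3,0,0,0,14.8,-22.7,0,0,0,18.1,-27.1,0,0,0,21.4,-31.3,0,0,0,24.8,-35.5,0,0,0,28.3,-39.6,0,0,0,32,-43.7,0,0,0,32,-43.7,0,0,0,32,-43.7,0]'

```text
clock: 5.92
position: [0.5146, -0.1695, 0.1662]
ee_rot: [0.0, 1.0, -0.031, 0.0]
contact_force: [-0.3, -0.1, -4.7]
width: 0.0081
gripper_force: 48.6
```

```bash
python3 - <<'E'
from h import *
im=get_image("scene"); save(im,"s2.png",(190,90,320,180),4)
E
```

```text
(no output)
```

View pics/s2.png

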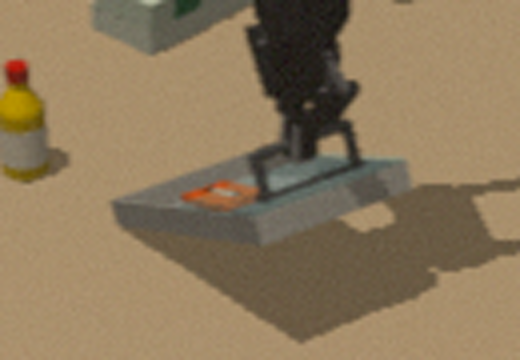

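The plate is now sliding in the open half at (220,195). I'll hold here so it can finish.

>>> apply_moves --deltas '[0,0,0,0,0,0,0,0,0,0,0,0,0,0,0,0,0,0,0,0,0,0,0,0,0,0,0,0,0,0,0,0,0,0,0,0,0,0,0,0,0,0,0,0,0,0,0,0,0,0]'

```text
clock: 6.8
position: [0.5144, -0.169, 0.1659]
ee_rot: [0.0, 1.0, -0.031, -0.0]
contact_force: [0.2, -0.5, -4.0]
width: 0.0077
gripper_force: 49.1
```

```bash
python3 - <<'E'
from h import *
im=get_image("scene"); save(im,"s3.png",(190,90,320,180),4)
E
```

```text
(no output)
```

View pics/s3.png

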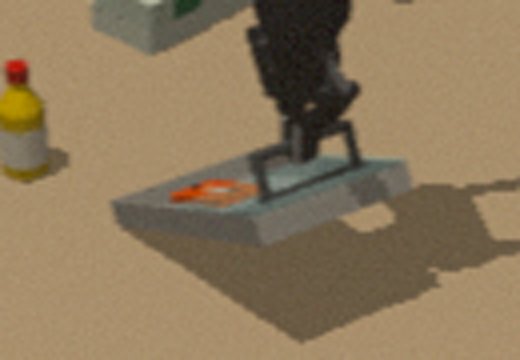

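>>> apply_moves --deltas '[0,0,3.5,-3.8,0,0,0,7,-7.5,0,0,0,10.6,-10.9,0,0,0,10.6,-10.9,0,0,0,10.6,-10.9,0,0,0,10.6,-10.9,0,0,0,10.6,-10.9,0,0,0,10.6,-10.9,0,0,0,10.6,-10.9,0,0,0,10.6,-10.9,0]'

```text
clock: 7.68
position: [0.5138, -0.1795, 0.1767]
ee_rot: [0.0, 1.0, -0.03, -0.0]
contact_force: [0.7, -0.0, -4.3]
width: 0.0082
gripper_force: 48.9
```

```bash
python3 - <<'E'
from h import *
im=get_image("top"); save(im,"t3.png",(280,190,380,265),6)
im=get_image("wrist"); h=cv2.cvtColor(im["frame"],cv2.COLOR_RGB2HSV); m=cv2.inRange(h,(4,110,80),(20,255,255)); print(m.sum()/255, [round(v.mean()) for v in np.nonzero(m)])
E
```

```text
4271.0 [191, 407]
```

View pics/t3.png

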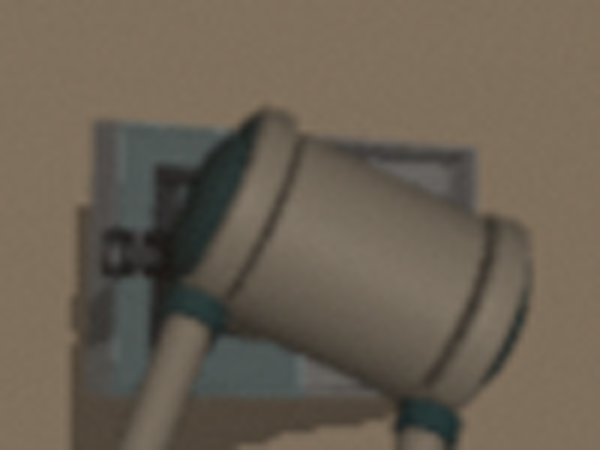

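The arm hides the tray from above. I'll lower it along the same arc and then check.

>>> apply_moves --deltas '[0,0,-5,5,0,0,0,-10.6,10.9,0,0,0,-17.8,19.1,0,0,0,-24.5,27.5,0,0,0,-30.9,36.3,0,0,0,-37,45.3,0,0,0,-42.6,54.6,0,0,0,-47.8,64.1,0,0,0,-52.5,73.8,0,0,0,-56.9,83.7,0,0,0,-60.8,93.8,0,0,0,-62.7,99,0]'

```text
clock: 8.78
position: [0.517, -0.1163, 0.0762]
ee_rot: [-0.0, 1.0, -0.03, -0.001]
contact_force: [-0.5, -0.7, -2.6]
width: 0.0081
gripper_force: 48.6
```

>>> apply_moves --deltas '[0,0,-0.8,2.5,0,0,0,-1.6,5.1,0,0,0,-2.4,7.7,0,0,0,-3.2,10.3,0,0,0,-4,12.9,0,0,0,-4.6,15,0,0,0,-4.6,15.5,0,0,0,-4.6,15.5,0]'

```text
clock: 9.45
position: [0.5183, -0.1139, 0.0671]
ee_rot: [0.002, 1.0, -0.03, 0.001]
contact_force: [-9.1, -0.8, 28.3]
width: 0.0079
gripper_force: 53.0
```

```bash
python3 - <<'E'
from h import *
im=get_image("wrist"); save(im,"w3.png",None,1.4)
E
```

```text
(no output)
```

View pics/w3.png

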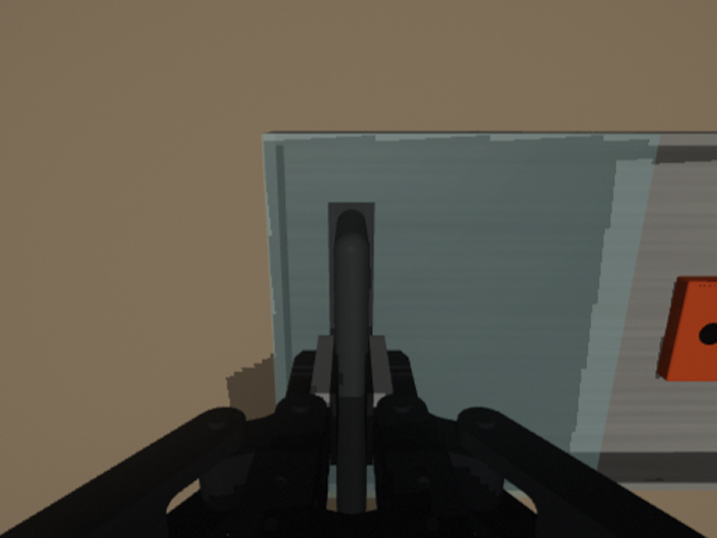

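The plate is in the open half, with its near end at (690,330), and the tray is down flat. I'll ease off the force, release, rise and move over the plate.

>>> apply_moves --deltas '[0,0,0,-3,0,0,0,0,-3,0,30,0,0,-3,0,40,0,0,-3,0,40,0,0,-3,0,40,0,0,-3,0,40,0,0,-20,0,40,0,0,-50,0,40,0,0,-90,0,40,0,0,-130,0,40,0,40,-140,0,60,0,80,-140,0]'

```text
clock: 10.5
position: [0.5156, -0.1924, 0.2067]
ee_rot: [0.002, 1.0, -0.028, 0.004]
contact_force: [1.2, -0.2, -0.3]
width: 0.0505
gripper_force: 0.0
```

>>> apply_moves --deltas '[60,-15,40,0,0,60,-30,80,0,0,60,-30,80,0,0,60,-30,80,0,0]'

```text
clock: 10.83
position: [0.4773, -0.2722, 0.2017]
ee_rot: [-0.0, 0.999, -0.033, -0.0]
contact_force: [0.6, 0.9, -0.2]
width: 0.0602
gripper_force: 0.0
```

```bash
python3 - <<'E'
from h import *
s=get_state();print(s["position"],s["contact_force"])
im=get_image("wrist"); save(im,"w4.png",None,1.4)
h=cv2.cvtColor(im["frame"],cv2.COLOR_RGB2HSV); m=cv2.inRange(h,(4,150,80),(18,255,255))
c=max(cv2.findContours(m,0,1)[0],key=cv2.contourArea)
r=cv2.minAreaRect(c); print(r)
P=np.array([atz(im,p[0],.012)[:2] for p in c],np.float32)*1000; print(cv2.minAreaRect(P))
print([(np.round(r["point"]),r["score"],atz(im,r["point"],.008)) for r in place_of("splint_mid",im)[:2]])
E
```

```text
[ 0.47725056 -0.27223502  0.20170925] [ 0.55900723  0.85674949 -0.1597289 ]
((277.5, 142.5), (49.0, 109.0), 90.0)
((499.129638671875, -296.637939453125), (99.19384765625, 45.55582046508789), 86.25851440429688)
[(array([278., 146.]), 0.97, array([ 0.49595704, -0.29753074,  0.008     ]))]
```

View pics/w4.png

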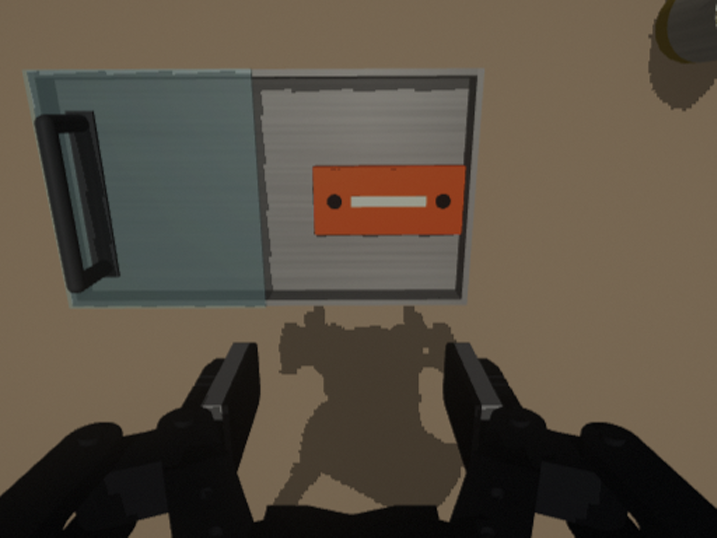

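The plate lies at (388,200) in the open half, against the end wall and aligned with the tray. I'll grasp it across its width.

```bash
python3 -c "
from h import *
print(np.round(get_state()['qpos'],2))
to([.498,-.297,.10],-3.7)"
```

```text
[-0.64  0.27  1.64  0.    1.24  0.99]
delta [ 21.6  26.2 101.7] turn -89.8
```

>>> apply_moves --deltas '[60,2,2,5,-7,60,4,4,10,-14,60,6,6,15,-21,60,8,8,20,-28,60,10,10,25,-35,60,12,12,30,-42,60,14,14,40,-49,60,16,16,45,-56,60,18,20,50,-63,60,20,22,60,-70,60,21,25,70,-77,60,21.6,26.2,75,-84]'

```text
clock: 11.93
position: [0.4987, -0.2955, 0.126]
ee_rot: [-0.001, 0.76, 0.649, 0.0]
contact_force: [0.1, -0.6, 0.6]
width: 0.0601
gripper_force: 0.0
```

>>> apply_moves --deltas '[58,0,0,5,-5.8,58,0,0,27,-5.8,58,0,0,27,-5.8,58,0,0,27,-5.8]'

```text
clock: 12.27
position: [0.498, -0.2955, 0.0993]
ee_rot: [-0.002, 0.729, 0.685, -0.0]
contact_force: [-0.4, 0.5, -0.1]
width: 0.058
gripper_force: 0.0
```

```bash
python3 - <<'E'
from h import *
to([.498,-.297,.026],-3.7)
im=get_image("wrist")
h=cv2.cvtColor(im["frame"],cv2.COLOR_RGB2HSV); m=cv2.inRange(h,(4,150,80),(18,255,255))
c=max(cv2.findContours(m,0,1)[0],key=cv2.contourArea)
P=np.array([atz(im,p[0],.012)[:2] for p in c],np.float32)*1000; print(cv2.minAreaRect(P))
print(proj(im,[[.498,-.297,.012]]))
E
```

```text
delta [-1.6  0.3 73.3] turn 0.1
((498.5810241699219, -295.86187744140625), (98.63758087158203, 45.46577072143555), 86.51260375976562)
[[252.03120389 210.25682305]]
```

Aligned. I'll descend to just above the floor.

>>> apply_moves --deltas '[58,0,0,20,0,58,0,0,40,0,58,0,0,55,0,58,0,0,65,0,58,0,0,70,0,58,0,0,73,0,58,0,0,74,0,58,0,0,75,0,58,0,0,75,0]'

```text
clock: 13.07
position: [0.4986, -0.2981, 0.026]
ee_rot: [0.001, 0.73, 0.684, 0.0]
contact_force: [0.9, 0.2, 0.2]
width: 0.0584
gripper_force: 0.0
```

>>> apply_moves --deltas '[54,0,0,1.5,0,54,0,0,3,0,54,0,0,3,0]'

```text
clock: 13.32
position: [0.4981, -0.2978, 0.0223]
ee_rot: [0.0, 0.73, 0.684, -0.0]
contact_force: [-1.0, 0.8, -0.9]
width: 0.054
gripper_force: 0.0
```

>>> apply_moves --deltas '[52,0,0,1,0,52,0,0,2,0,52,0,0,2,0]'

```text
clock: 13.57
position: [0.498, -0.2977, 0.0201]
ee_rot: [-0.0, 0.73, 0.684, -0.0]
contact_force: [0.5, 0.0, -0.2]
width: 0.0518
gripper_force: 0.0
```

>>> apply_moves --deltas '[52,0,0,1,0,52,0,0,2,0,52,0,0,2,0]'

```text
clock: 13.82
position: [0.498, -0.2977, 0.0181]
ee_rot: [-0.0, 0.73, 0.684, -0.0]
contact_force: [0.1, -0.4, 0.0]
width: 0.052
gripper_force: 0.0
```

>>> apply_moves --deltas '[44,0,0,0,0,40,0,0,0,0,40,0,0,0,0,40,0,0,0,0,40,0,0,0,0]' --squeeze 30

```text
clock: 14.23
position: [0.4985, -0.298, 0.0189]
ee_rot: [0.001, 0.73, 0.684, 0.0]
contact_force: [0.5, 0.6, 6.2]
width: 0.0453
gripper_force: 34.0
```

>>> apply_moves --deltas '[40,0,0,-3,0,40,0,0,-10,0,40,0,0,-25,0,40,0,0,-45,0,40,0,0,-70,0,40,0,0,-100,0,40,0,0,-120,0,40,0,0,-120,0]'

```text
clock: 14.9
position: [0.5005, -0.2996, 0.1433]
ee_rot: [0.005, 0.73, 0.684, 0.001]
contact_force: [0.8, -0.2, -0.2]
width: 0.0451
gripper_force: 30.8
```

```bash
python3 -c "
from h import *
to([.534,.10,.14],0)"
```

```text
delta [401.    7.6   1.2] turn -3.7
```

>>> apply_moves --deltas '[40,15,0,0,0,40,40,1,0,-1,40,75,2,0,-1.5,40,112,3,0,-2,40,149,4,0,-2.5,40,186,5,0,-3,40,223,6,0,-3.5,40,260,7,0,-3.7,40,297,7.6,0,-3.7,40,334,7.6,0,-3.7,40,370,7.6,0,-3.7,40,401,7.6,0,-3.7]'

```text
clock: 15.9
position: [0.5293, 0.105, 0.1366]
ee_rot: [-0.002, 0.707, 0.707, -0.001]
contact_force: [-0.0, -0.4, 0.8]
width: 0.0451
gripper_force: 30.8
```

>>> apply_moves --deltas '[40,0,0,0,0,40,0,0,0,0,40,0,0,0,0]'

```text
clock: 16.15
position: [0.5302, 0.102, 0.1371]
ee_rot: [-0.001, 0.707, 0.707, -0.001]
contact_force: [0.2, 0.6, -1.3]
width: 0.0446
gripper_force: 30.8
```

```bash
python3 - <<'E'
from h import *
s=get_state();print(s["position"],s["width"])
im=get_image("wrist"); save(im,"w5.png",None,1.4)
h=cv2.cvtColor(im["frame"],cv2.COLOR_RGB2HSV); m=cv2.inRange(h,(100,120,50),(130,255,255))
for c in cv2.findContours(m,0,1)[0]:
    if cv2.contourArea(c)<300: continue
    P=np.array([atz(im,p[0],.008)[:2] for p in c],np.float32)*1000; print("blue",cv2.boundingRect(c),cv2.minAreaRect(P))
m=cv2.inRange(h,(4,150,80),(18,255,255))
c=max(cv2.findContours(m,0,1)[0],key=cv2.contourArea); print("plate",cv2.boundingRect(c))
P=np.array([atz(im,p[0],s["position"][2]-.006)[:2] for p in c],np.float32)*1000; print(cv2.minAreaRect(P))
E
```

```text
[0.53018754 0.10198546 0.13709808] 0.04459304910247635
blue (159, 87, 196, 114) ((533.3367309570312, 135.59109497070312), (84.72856903076172, 139.07272338867188), 89.72991943359375)
blue (446, 48, 66, 91) ((696.8589477539062, 173.02772521972656), (48.211673736572266, 62.09246063232422), 1.9953292608261108)
plate (194, 157, 114, 202)
((529.702880859375, 104.99817657470703), (44.90652084350586, 97.51931762695312), 0.12460610270500183)
```

View pics/w5.png

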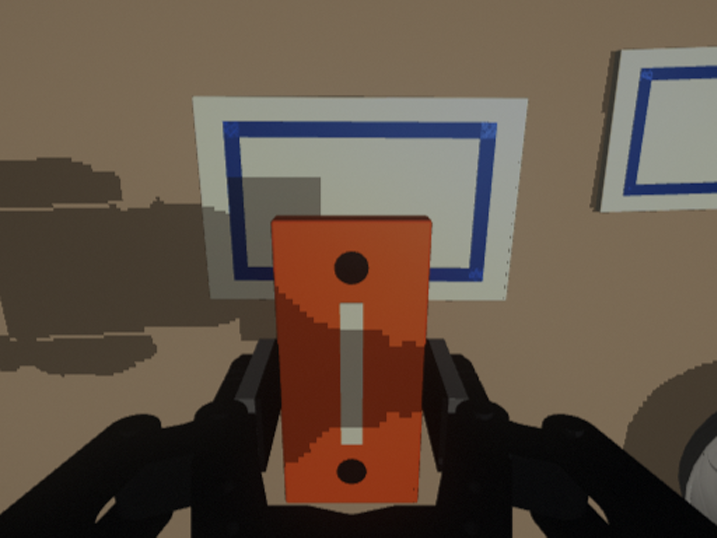

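The board's long side runs along world x. The frame is centred at (0.533, 0.1355) and measures 139×85 mm, which matches the largest board. The plate is held straight at (350,360), so it needs a 90° turn.

>>> apply_moves --deltas '[40,3,0,0,7,40,6,0,0,14,40,9,0,0,21,40,12,0,0,28,40,15,0,0,35,40,18,0,0,42,40,21,0,0,49,40,24,0,0,56,40,27,0,0,63,40,30,0,0,70,40,33,0,0,77,40,33,0,0,84]'

```text
clock: 17.2
position: [0.5313, 0.1336, 0.1379]
ee_rot: [0.0, 0.999, 0.048, -0.0]
contact_force: [0.3, 0.4, 0.2]
width: 0.0452
gripper_force: 30.8
```

>>> apply_moves --deltas '[40,0,0,5,6,40,0,0,20,6,40,0,0,40,6,40,0,0,60,6,40,0,0,60,6,40,0,0,60,6]'

```text
clock: 17.7
position: [0.5307, 0.1335, 0.0774]
ee_rot: [0.0, 1.0, -0.001, -0.002]
contact_force: [-0.1, -0.4, 0.3]
width: 0.0447
gripper_force: 30.9
```

```bash
python3 - <<'E'
from h import *
s=get_state();print(s["position"],s["width"])
im=get_image("wrist")
h=cv2.cvtColor(im["frame"],cv2.COLOR_RGB2HSV)
m=cv2.inRange(h,(4,150,80),(18,255,255))
c=max(cv2.findContours(m,0,1)[0],key=cv2.contourArea)
P=np.array([atz(im,p[0],s["position"][2]-.006)[:2] for p in c],np.float32)*1000; print(cv2.minAreaRect(P))
to([.5305,.1355,.027],90)
E
```

```text
[0.530662   0.13350409 0.07737852] 0.044670311655575154
((531.654296875, 135.0244140625), (44.63591003417969, 97.62606048583984), 89.8336181640625)
delta [-1.2 -1.6 51.5] turn -0.1
```

>>> apply_moves --deltas '[40,1,-1,15,0,40,1,-1,30,0,40,1,-1,40,0,40,1,-1,45,0,40,1,-1,48,0,40,1,-1,50,0,40,1,-1,50,0,40,1,-1,50,0]'

```text
clock: 18.42
position: [0.533, 0.1359, 0.0288]
ee_rot: [-0.0, 1.0, -0.0, 0.0]
contact_force: [0.0, 0.6, 0.1]
width: 0.0447
gripper_force: 31.0
```

>>> apply_moves --deltas '[40,0,0,1,0,40,0,0,2,0,40,0,0,3,0,40,0,0,3,0]'

```text
clock: 18.75
position: [0.5325, 0.1359, 0.0252]
ee_rot: [0.0, 1.0, -0.0, -0.0]
contact_force: [-0.4, 0.3, 0.3]
width: 0.0447
gripper_force: 31.0
```

>>> apply_moves --deltas '[40,0,0,0.5,0,40,0,0,1,0,40,0,0,1.5,0,40,0,0,1.5,0]'

```text
clock: 19.08
position: [0.5326, 0.1359, 0.0237]
ee_rot: [0.0, 1.0, -0.0, -0.0]
contact_force: [0.1, -0.6, -0.2]
width: 0.045
gripper_force: 31.0
```

>>> apply_moves --deltas '[40,0,0,0.5,0,40,0,0,1,0,40,0,0,1,0]'

```text
clock: 19.33
position: [0.5327, 0.1359, 0.023]
ee_rot: [0.0, 1.0, -0.0, 0.0]
contact_force: [0.1, -0.3, 1.0]
width: 0.0449
gripper_force: 32.0
```

Contact is starting. I'll release gently and rise.

>>> apply_moves --deltas '[48,0,0,0,0,52,0,0,0,0,56,0,0,0,0,60,0,0,0,0,60,0,0,0,0,60,0,0,-10,0,60,0,0,-35,0,60,0,0,-70,0,60,0,0,-105,0,60,0,0,-140,0,60,-40,0,-150,0,60,-60,0,-150,0]'

```text
clock: 20.33
position: [0.4725, 0.1362, 0.177]
ee_rot: [-0.001, 1.0, -0.0, 0.003]
contact_force: [-2.3, -0.6, -0.7]
width: 0.0599
gripper_force: 0.0
```

>>> apply_moves --deltas '[60,0,0,0,0,60,0,0,0,0,60,0,0,0,0,60,0,0,0,0]'

```text
clock: 20.67
position: [0.4736, 0.1359, 0.1729]
ee_rot: [0.0, 1.0, -0.0, 0.0]
contact_force: [0.7, 0.6, 0.5]
width: 0.0601
gripper_force: 0.0
```

```bash
python3 - <<'E'
from h import *
s=get_state();print(s["position"],s["width"],s["contact_force"])
im=get_image("wrist"); save(im,"w6.png",None,1.0); sc=get_image("scene")
h=cv2.cvtColor(im["frame"],cv2.COLOR_RGB2HSV)
for n,lo,hi,z in(("plate",(4,150,60),(18,255,255),.016),("frame",(100,120,50),(130,255,255),.008)):
    c=max(cv2.findContours(cv2.inRange(h,lo,hi),0,1)[0],key=cv2.contourArea)
    P=np.array([atz(im,p[0],z)[:2] for p in c],np.float32)*1000; print(n,cv2.minAreaRect(P))
a=cv2.resize(im["frame"],(400,300)); b=cv2.resize(sc["frame"],(400,300)); cv2.imwrite("pics/fin.png",np.hstack([a,b])[:,:,::-1])
E
```

```text
[0.47360407 0.13591202 0.17288902] 0.060092923759592055 [0.69448749 0.62130952 0.47904557]
plate ((531.7543334960938, 137.32131958007812), (98.28807067871094, 45.028846740722656), 0.04489080607891083)
frame ((533.500244140625, 135.19195556640625), (85.11368560791016, 138.5038604736328), 89.91265106201172)
```

View pics/fin.png

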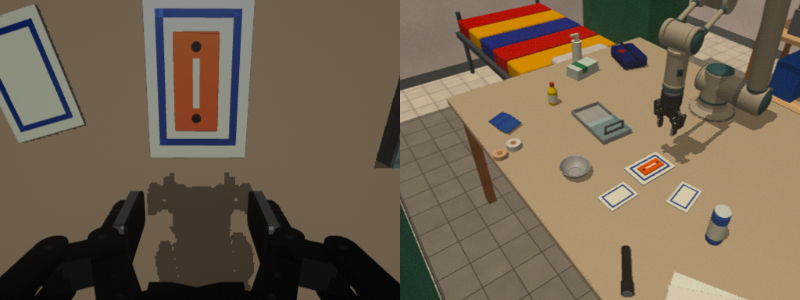

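The plate lies flat inside the blue frame, at (195,82) in the left view. The tray is flat, the bystanders are untouched and the gripper is clear of everything.

```bash
python3 -c "
from rig import *
print(sign_off())"
```

```text
the job is handed in; nothing more can be done
None
```

The job is handed in: I tipped the tray until the plate slid out, set it back flat, and laid the plate flat inside the blue frame on the largest board, about 3 mm off centre; everything is released and the bottle, can and bowl were not touched.

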